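# Roll the roller up the inclined plane to the start stop

### The job

Set up the next run on the inclined plane: with the fingertips, slowly push the aluminium roller from the flat run-out up the slope until it sits square against the blue start stop at the top, always keeping the fingers behind it so that it cannot run back, and do not pinch or lift it. Finish while still holding it there, fingers pressing it against the stop, ready for release. Leave the brass tube, the sample tube and the green tube rack where they stand.

Things in the scene. Friction and masses are not known exactly. Their poses are not given: they have to be found in the camera images.
- roller: Smooth solid aluminium roller with two black bands, 300 to 550 g, diameter 50 mm, length 80 mm, lying on its side on the flat run-out; it rolls easily. A grippy finger held upright may drag on it, so that it skids instead of rolling and takes several newtons; with the tips pointing a little uphill it rolls lightly. Origin at its centre; its own y axis is the cylinder's axis.
- plane: The inclined plane: fixed grey running surface, 370 mm long, sloping at 8 degrees. Origin on the surface at the middle of its foot, 20 mm above the table; x points up the slope along the surface, y across it (left when looking uphill), z square to it. Aluminium side rails stand 12 mm above the surface, inner faces 110 mm apart, also along the run-out.
- track: Fixed plywood base board, 620 x 150 x 20 mm. Origin on the table under the foot of the plane, x horizontally uphill, z up. Its level top behind the foot (negative x) is the run-out, 20 mm above the table, meeting the slope without a step; it ends 230 mm back at a buffer 22 mm high. Outside the rails: an angle scale at the foot (-y, 75 mm above the table), struts near the top (75 mm).
- stop: Rigid blue start stop with black rubber face, fixed across the top of the plane, 108 mm wide, 38 mm high. Origin on the running surface at the middle of its face, 335 mm up the slope from the foot; axes as the plane's. The roller touches it when its centre is 310 mm up the slope from the foot. A pulley stands past it, lower.
- brass_tube: Hollow brass cylinder standing on end beside the foot of the slope on its -y side, diameter 50 mm, height 80 mm. Origin at the centre of its underside. Leave alone.
- sample_tube: Clear plastic tube with blue screw cap, standing upright beside the run-out on the -y side, diameter 34 mm, height 114 mm. Origin at the centre of its underside. Leave alone.
- tube_rack: Low bright-green micro-tube rack, 210 x 66 x 30 mm (36 mm with tubes), long along its x, lying beside the slope on the -y side. Origin at the centre of its underside. Leave alone.

How it is judged:
By the outcome, as a careful person would: the job done as asked, in the order asked, and still so for the second after the job is handed in, while the arm keeps its last pose, push and grip.
It also fails if it takes over 48 s, if anything falls off the work surface, if the arm or the gripper's body presses on something with over 40 N, if the wrist force passes 120 N, or if a joint passes its speed limit or range.

### The arm

A 6-joint arm with a two-finger parallel gripper is mounted at the origin on the work surface. World frame = base frame: x ahead of the robot, y to its left, z up, the work surface at z = 0. Lengths are in m, angles in rad, forces in N, time in s.
With the tool pointing down it reaches from about 0.425 to 0.95 m from the base axis. Payload 3.5 kg.
Tool frame: the origin (TCP) lies at the very end of the fingers, on their centre line; the grasp point (between the pads) lies 19 mm behind it (grip_depth is the distance from the TCP to the grasp point, in m); x points along the fingers, z is the direction in which the jaws open and shut, and the axes are right-handed (so a half turn about x gives the same grasp; the last joint's range is limited). The gripper opens to 85 mm and grips with 20 to 120 N. Pads are 22 mm wide; open, the fingers measure 114 mm over their backs; the gripper's body (76 mm by 85 mm) begins 54 mm behind the grasp point. The pads swing forward as they close: fully open they stand 13 mm farther back than shut.
Start: joints at [-1.462, 0.286, 1.577, -0, 1.279, -0.15], TCP at [0.173, -0.653, 0.231] pointing down, gripper open.
Joint ranges: [-2.77, 2.77], [-0.9, 2.22], [0.21, 2.48], [-1.53, 4.67], [0.24, 2.81], [-2.84, 2.84]. Speed limits (rad/s): [2.79, 2.79, 3.14, 3.14, 3.14, 3.14].

### API

Orientations are given as a unit quaternion [x, y, z, w].
In Python, from plant import get_state, read_camera, calibration, sign_off, recognise, grip_depth gives the robot as it stands. The module is installed in compiled form; this text tells all that it offers.
- The arm moves only by the tool servo_tool, never from a script. Its argument "deltas" is a list that holds one entry, the list of rows, each a list of 4 numbers: the shift along the world's x, y, z scaled (see below), then the turn about the world's z scaled (see below). In form: [[[tx, ty, tz, spin], ...]]. A call has exactly 5 rows; each row is the pose to reach, as a shift and turn from the pose commanded when the call began; what a row does not reach only later rows make up. The controller multiplies each number of a shift by 10 cm and each number of a turn by 90 degrees. A row lasts 1/10 s, in which the tool goes at most 50 mm and 8.59 degrees, less where a joint would pass 70% of its speed; a pose out of reach is approached as far as the arm can. A call with a number of a shift or a turn outside -1 to 1 is refused whole. A call with a gripper value outside its range is refused whole. "claw" is the gripper's target within -1 to 1 (fully open at 1, half-way at 0, shut at -1), set as the call begins (left out, the last holds). The fingers move at their own pace and stop on an object; "force" is the grip in N (left out, the last holds). Time passes only in rows, so rows that repeat a pose let the fingers close, or fill a call up. It gives the time, the measured TCP pose, the force and the opening at its end, in the units of the state.
- get_state(): the state, without advancing time (a new reading comes with each control period).
- read_camera(name): name is "side" or "top" or "wrist"; returns the picture (480x640x3 uint8, blue, green, red); there is no depth.
- calibration(name): a dict with "intrinsics" (3x3 intrinsics, pixels), "R" (3x3) and "t" (3): a world point X has camera coordinates R X + t; the wrist camera has in their place "T_tool_cam" (4x4, takes a point from camera to tool coordinates, whose origin is the TCP and whose axes are the tool frame's). Camera axes: x right, y down, z forward; pixel columns grow to the right and rows downward; lengths in m; the calibration is good to about 2 mm. The wrist camera is an equidistant fisheye: a pixel r from the principal point sees the ray r / f radians off the axis. A picture is of the moment at which its call begins: read the wrist's pose just before it. calibration takes no time and is no camera call.
- sign_off(): hands the job in, once; it reports no verdict.
Trained networks look in the newest picture that a camera, given by its name, has taken for a name from the list of things; names that differ only in an ending like _2 or _b are one class to them, and where a whole thing is asked for, a point or a joint stands for the part that bears it (a point fixed in the world has none). Each returns a list of dicts, best first, with "p" (0 to 1); they miss things now and then, are a little off and sometimes report something else, mostly with a low value. They report only what shows in the picture. A call takes as long as a camera call.
- recognise(camera, query): "at" ([x, y, z] in m, in world coordinates, good to about 4 mm: the middle of the surface that is visible of it).
The state is a dict: "time": time; "qpos": joint angles; "dq": joint speeds; "joint_efforts": joint torques, N m; "eef_pos": TCP position; "tcp_rot": TCP orientation; "contact_force": force on the tool from outside, world axes, zero at the start; "wrist_torque": the same for the moment, N m; "opening": opening from 0.0 (shut) to 1.0 (fully open).
Only numpy, scipy, OpenCV 4.12 (cv2) and the standard library are available. Lean on these libraries where they do the work, as an engineer would, in place of code of your own. Each camera call takes 0.05 s, during which the arm holds its last target. There are 200 camera calls.

## Working session

There is one attempt and no reset: what is moved stays moved. The work goes in short steps, Python scripts to look and compute and a tool call to move; the robot and the scene stay as the last step left them, time stands still between calls to the robot, and variables do not carry over. Pictures are saved under pics/ and viewed, about 8 in all and at most 12, crops included, and the job is handed in when it is done.

Besides the shell and the picture viewer there is one more tool, called as a command line: name --argument value ..., lists and objects as JSON in quotes. servo_tool: Moves the arm, as the interface text tells. Its arguments: {"type":"object","properties":{"deltas":{"type":"array"},"claw":{"type":"number"},"force":{"type":"number"}},"required":["deltas"]}

```bash
mkdir -p pics
python3 - <<'E'
from plant import *
import cv2,numpy as np
s=get_state(); print(s['time'],s['eef_pos'],s['tcp_rot'],s['opening'],grip_depth if not callable(grip_depth) else grip_depth())
for c in('top','side'):
    im=read_camera(c); cv2.imwrite(f'pics/{c}0.png',im)
    for q in('roller','plane','track','stop','brass_tube','sample_tube','tube_rack'):
        r=recognise(c,q); print(c,q,[(np.round(d['at'],3).tolist(),round(d['p'],2)) for d in r[:2]])
E
```

```text
0.0 [ 0.17269152 -0.65184263  0.22992344] [ 0.43192953  0.56091756 -0.43069116  0.55974414] 0.9998355413054049 0.0187
top roller []
top plane [([0.532, 0.044, 0.048], 0.64)]
top track [([0.532, -0.066, 0.034], 0.73)]
top stop [([0.529, 0.196, 0.101], 0.87)]
top brass_tube [([0.689, -0.177, 0.054], 0.58)]
top sample_tube [([0.687, -0.312, 0.112], 0.63)]
top tube_rack [([0.701, 0.059, 0.033], 0.71)]
side roller [([0.528, -0.206, 0.057], 0.78)]
side plane [([0.519, 0.087, 0.056], 0.71)]
side track [([0.511, 0.048, 0.031], 0.58)]
side stop [([0.518, 0.209, 0.096], 0.87)]
side brass_tube [([0.68, -0.161, 0.053], 0.93)]
side sample_tube [([0.684, -0.303, 0.066], 0.75)]
side tube_rack [([0.694, 0.064, 0.035], 0.63)]
```

View pics/top0.png

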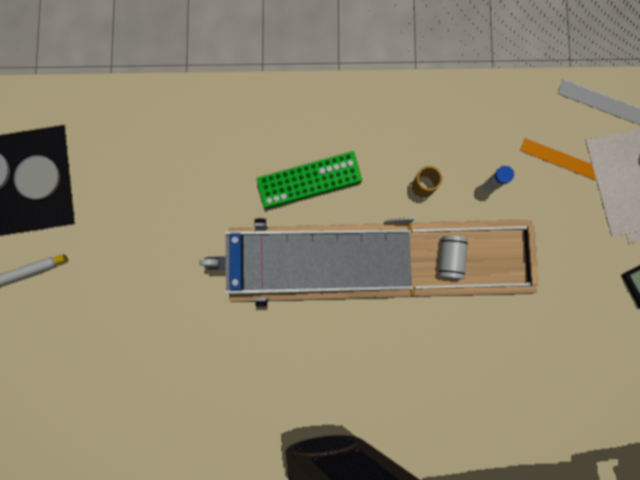

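View pics/side0.png

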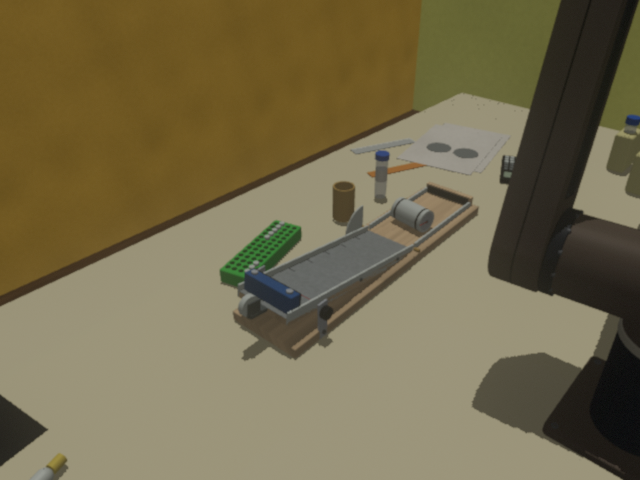

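The track runs along world +y with the slope's top at image left in the top view. The roller sits at about (452,258) there, slightly skewed. I'll enlarge that area to fix the track axis.

```bash
python3 - <<'E'
import cv2
im=cv2.imread('pics/top0.png')[205:315,395:545]
cv2.imwrite('pics/crop.png',cv2.resize(im,None,fx=5,fy=5,interpolation=cv2.INTER_CUBIC))
E
cat > h.py <<'E'
from plant import *
import numpy as np
def bp(c,u,v,z):
    k=calibration(c);K=np.array(k['intrinsics']);R=np.array(k['R']);t=np.array(k['t'])
    d=R.T@np.linalg.inv(K)@[u,v,1];o=-R.T@t
    return o+d*(z-o[2])/d[2]
E
python3 - <<'E'
from h import *
for n,u,v,z in [('br',535,299,.02),('tr',536,221,.02),('bl',229,301,.02),('foot_t',411,232,.02),('foot_b',411,291,.02),('rail right t',528,227,.032),('rail rb',528,287,.032),('rail lt',244,232,.08),('rail lb',244,293,.08),('stop',235,262,.105),('roller',453,258,.07),('rt',455,238,.06),('rb',451,278,.06)]:
    print(n,bp('top',u,v,z).round(4))
E
```

```text
br [ 0.4534 -0.393   0.02  ]
tr [ 0.6112 -0.4028  0.02  ]
bl [0.4532 0.2221 0.02  ]
foot_t [ 0.5908 -0.1486  0.02  ]
foot_b [ 0.471  -0.1457  0.02  ]
rail right t [ 0.5974 -0.3819  0.032 ]
rail rb [ 0.4772 -0.3761  0.032 ]
rail lt [0.586  0.1827 0.08  ]
rail lb [0.4682 0.1813 0.08  ]
stop [0.526  0.1946 0.105 ]
roller [ 0.5331 -0.2217  0.07  ]
rt [ 0.5732 -0.2289  0.06  ]
rb [ 0.4949 -0.2186  0.06  ]
```

View pics/crop.png

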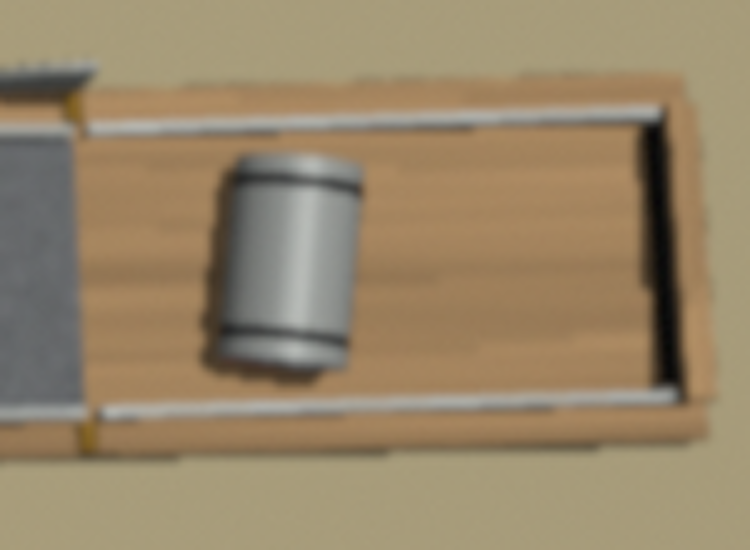

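The track's uphill axis is world +y, turned about 1.5° towards -x. The foot is near (0.531, -0.147) and the roller near (0.533, -0.221), skewed about 8°. The tool points straight down and can only spin. I'll set the jaws half open across the track and bring them down behind the roller at y = -0.29.

servo_tool --deltas '[[[0.2, 0.2, 0, 0.085], [0.4, 0.4, 0, 0.17], [0.6, 0.6, 0, 0.255], [0.8, 0.8, 0, 0.34], [1.0, 1.0, 0, 0.426]]]' --claw 0 --force 20

```text
time: 1.3
eef_pos: [0.2734, -0.5517, 0.2314]
tcp_rot: [0.222, 0.671, -0.222, 0.672]
contact_force: [0.3, 0.4, 0.0]
opening: 0.499
```

servo_tool --deltas '[[[0.2, 0.2, 0, 0.085], [0.4, 0.4, 0, 0.17], [0.6, 0.6, 0, 0.255], [0.8, 0.8, 0, 0.34], [1.0, 1.0, 0, 0.426]]]'

```text
time: 1.8
eef_pos: [0.3735, -0.4516, 0.2315]
tcp_rot: [-0.011, 0.707, 0.011, 0.707]
contact_force: [-0.3, -0.6, -0.3]
opening: 0.5
```

servo_tool --deltas '[[[0.2, 0.2, 0, 0], [0.4, 0.4, 0, 0], [0.6, 0.6, 0, 0], [0.8, 0.8, 0, 0], [1.0, 1.0, 0, 0]]]'

```text
time: 2.3
eef_pos: [0.4735, -0.3516, 0.2315]
tcp_rot: [-0.009, 0.707, 0.009, 0.707]
contact_force: [0.5, -0.1, 0.0]
opening: 0.503
```

servo_tool --deltas '[[[0.2, 0.2, -0.1, 0], [0.4, 0.4, -0.3, 0], [0.62, 0.62, -0.5, 0], [0.62, 0.62, -0.7, 0], [0.62, 0.62, -0.7, 0]]]'

```text
time: 2.8
eef_pos: [0.5335, -0.2884, 0.1577]
tcp_rot: [-0.008, 0.709, 0.011, 0.705]
contact_force: [-0.3, 1.2, -0.4]
opening: 0.5
```

Run:
```python
from h import *
import cv2
s=get_state();print(s['eef_pos'],s['qpos'])
w=read_camera('wrist');t=read_camera('top')
for c in('wrist','top'):
  for q in ('roller','stop'):print(c,q,[(np.round(d['at'],3).tolist(),round(d['p'],2)) for d in recognise(c,q)[:2]])
cv2.imwrite('pics/a.png',np.hstack([cv2.resize(w,(400,300)),cv2.resize(t[160:340,300:540],(400,300))]))
```

```text
[ 0.5335137  -0.28837595  0.15773851] [-6.62635172e-01  2.10595724e-01  1.80805586e+00 -1.43242952e-04
  1.12979270e+00 -6.90526175e-01]
wrist roller [([0.54, -0.225, 0.073], 0.81)]
wrist stop [([0.538, -0.227, 0.073], 0.41)]
top roller [([0.54, -0.224, 0.07], 0.82)]
top stop [([0.531, 0.194, 0.1], 0.74)]
```

View pics/a.png

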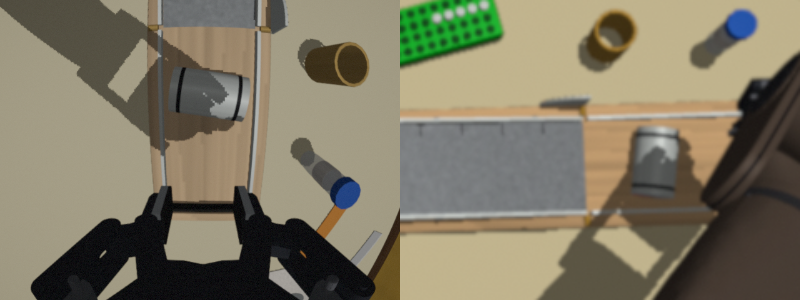

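The wrist view shows the roller at (210,93) ahead of the half-open fingers, which sit inside both rails. Descending.

servo_tool --deltas '[[[0, 0, -0.3, 0], [0, 0, -0.6, 0], [0, 0, -0.8, 0], [0, 0, -0.95, 0], [0, 0, -1.0, 0]]]'

```text
time: 3.6
eef_pos: [0.5341, -0.2904, 0.0602]
tcp_rot: [-0.009, 0.708, 0.009, 0.707]
contact_force: [0.1, 0.8, 0.3]
opening: 0.502
```

servo_tool --deltas '[[[0, 0, -0.1, 0], [0, 0, -0.2, 0], [0, 0, -0.29, 0], [0, 0, -0.29, 0], [0, 0, -0.29, 0]]]'

```text
time: 4.1
eef_pos: [0.5348, -0.2905, 0.0322]
tcp_rot: [-0.009, 0.707, 0.009, 0.707]
contact_force: [0.3, -1.3, 0.0]
opening: 0.502
```

servo_tool --deltas '[[[0, 0.03, 0, 0], [0, 0.06, 0, 0], [0, 0.09, 0, 0], [0, 0.12, 0, 0], [0, 0.15, 0, 0]]]'

```text
time: 4.6
eef_pos: [0.5348, -0.2752, 0.0325]
tcp_rot: [-0.009, 0.707, 0.009, 0.707]
contact_force: [-0.1, -1.1, 0.1]
opening: 0.501
```

servo_tool --deltas '[[[0, 0.02, 0, 0], [0, 0.04, 0, 0], [0, 0.06, 0, 0], [0, 0.08, 0, 0], [0, 0.1, 0, 0]]]'

```text
time: 5.1
eef_pos: [0.5348, -0.2654, 0.0323]
tcp_rot: [-0.009, 0.707, 0.009, 0.707]
contact_force: [0.3, -0.7, 0.6]
opening: 0.506
```

servo_tool --deltas '[[[0, 0.02, 0, 0], [0, 0.04, 0, 0], [0, 0.06, 0, 0], [0, 0.08, 0, 0], [0, 0.1, 0, 0]]]'

```text
time: 5.6
eef_pos: [0.5347, -0.2553, 0.0323]
tcp_rot: [-0.009, 0.707, 0.009, 0.707]
contact_force: [-0.6, -0.5, -0.3]
opening: 0.499
```

servo_tool --deltas '[[[0, 0.02, 0, 0], [0, 0.04, 0, 0], [0, 0.06, 0, 0], [0, 0.08, 0, 0], [0, 0.1, 0, 0]]]'

```text
time: 6.1
eef_pos: [0.5348, -0.2454, 0.0323]
tcp_rot: [-0.009, 0.707, 0.009, 0.707]
contact_force: [0.2, -0.2, -0.6]
opening: 0.499
```

Run:
```python
from h import *
import cv2
w=read_camera('wrist');t=read_camera('top')
print(get_state()['eef_pos'],[(np.round(d['at'],3).tolist(),round(d['p'],2)) for c in('wrist','top') for d in recognise(c,'roller')[:1]])
cv2.imwrite('pics/b.png',np.hstack([cv2.resize(w,(400,300)),cv2.resize(t[200:320,360:520],(400,300))]))
```

```text
[ 0.53469891 -0.24519074  0.03227344] [([0.541, -0.201, 0.071], 0.81), ([0.553, -0.195, 0.068], 0.65)]
```

View pics/b.png

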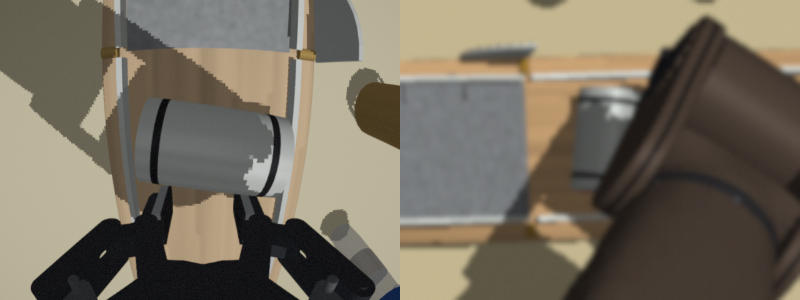

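The roller is still about 6° skewed, touching the right finger first and lying slightly towards the +x rail. I'll keep pushing slowly along +y and let the fingers and rail square it.

servo_tool --deltas '[[[0, 0.03, 0, 0], [0, 0.06, 0, 0], [0, 0.09, 0, 0], [0, 0.12, 0, 0], [0, 0.15, 0, 0]]]'

```text
time: 6.8
eef_pos: [0.5347, -0.2301, 0.0323]
tcp_rot: [-0.009, 0.707, 0.009, 0.707]
contact_force: [0.5, -0.4, -0.5]
opening: 0.502
```

servo_tool --deltas '[[[0, 0.03, 0, 0], [0, 0.06, 0, 0], [0, 0.09, 0, 0], [0, 0.12, 0, 0], [0, 0.15, 0, 0]]]'

```text
time: 7.3
eef_pos: [0.5348, -0.2152, 0.0323]
tcp_rot: [-0.009, 0.707, 0.009, 0.707]
contact_force: [-0.9, -0.8, -0.8]
opening: 0.497
```

servo_tool --deltas '[[[0, 0.03, 0, 0], [0, 0.06, 0, 0], [0, 0.09, 0, 0], [0, 0.12, 0, 0], [0, 0.15, 0, 0]]]'

```text
time: 7.8
eef_pos: [0.5348, -0.2003, 0.0323]
tcp_rot: [-0.009, 0.707, 0.009, 0.707]
contact_force: [0.4, -0.3, -0.6]
opening: 0.5
```

Run:
```python
from h import *
import cv2
w=read_camera('wrist')
print(get_state()['eef_pos'],[(np.round(d['at'],3).tolist(),round(d['p'],2)) for c in('wrist',) for d in recognise(c,'roller')[:1]])
cv2.imwrite('pics/c.png',w)
```

```text
[ 0.53470512 -0.19979705  0.03225548] [([0.541, -0.156, 0.07], 0.66)]
```

View pics/c.png

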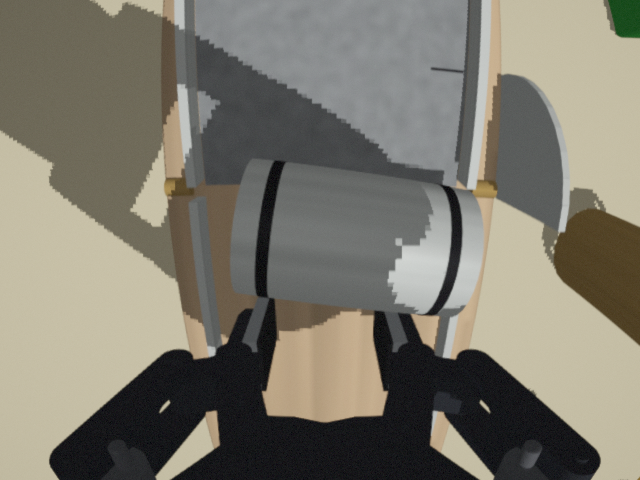

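The skew is down to 3–4° and both fingers are almost in contact; the roller centre is at pixel (357,237). It is now at the foot. Continuing flat for 35 mm, then following the slope.

servo_tool --deltas '[[[0, 0.03, 0, 0], [0, 0.06, 0, 0], [0, 0.09, 0, 0], [0, 0.12, 0, 0], [0, 0.15, 0, 0]]]'

```text
time: 8.4
eef_pos: [0.5349, -0.1854, 0.0325]
tcp_rot: [-0.009, 0.707, 0.009, 0.707]
contact_force: [0.7, -1.3, 0.5]
opening: 0.499
```

servo_tool --deltas '[[[0, 0.03, 0, 0], [0, 0.06, 0, 0], [0, 0.09, 0, 0], [0, 0.12, 0, 0], [0, 0.15, 0.004, 0]]]'

```text
time: 8.9
eef_pos: [0.5348, -0.1704, 0.0328]
tcp_rot: [-0.009, 0.707, 0.009, 0.707]
contact_force: [0.3, -1.6, 1.1]
opening: 0.5
```

servo_tool --deltas '[[[0, 0.03, 0.004, 0], [0, 0.06, 0.008, 0], [0, 0.09, 0.012, 0], [0, 0.12, 0.016, 0], [0, 0.15, 0.02, 0]]]'

```text
time: 9.4
eef_pos: [0.5348, -0.1553, 0.0348]
tcp_rot: [-0.009, 0.707, 0.009, 0.707]
contact_force: [0.0, -1.8, 0.5]
opening: 0.5
```

servo_tool --deltas '[[[0, 0.03, 0.004, 0], [0, 0.06, 0.008, 0], [0, 0.09, 0.013, 0], [-0.002, 0.12, 0.017, 0], [-0.003, 0.15, 0.021, 0]]]'

```text
time: 9.9
eef_pos: [0.5344, -0.1402, 0.0368]
tcp_rot: [-0.009, 0.707, 0.009, 0.707]
contact_force: [0.1, -2.7, 0.6]
opening: 0.497
```

servo_tool --deltas '[[[0, 0.03, 0.004, 0], [0, 0.06, 0.008, 0], [0, 0.09, 0.013, 0], [-0.002, 0.12, 0.017, 0], [-0.003, 0.15, 0.021, 0]]]'

```text
time: 10.4
eef_pos: [0.5342, -0.1252, 0.039]
tcp_rot: [-0.009, 0.707, 0.009, 0.707]
contact_force: [0.4, -0.8, 0.0]
opening: 0.502
```

servo_tool --deltas '[[[0, 0.03, 0.004, 0], [0, 0.06, 0.008, 0], [0, 0.09, 0.013, 0], [-0.002, 0.12, 0.017, 0], [-0.003, 0.15, 0.021, 0]]]'

```text
time: 10.9
eef_pos: [0.5339, -0.1103, 0.0411]
tcp_rot: [-0.009, 0.707, 0.009, 0.707]
contact_force: [-0.1, -0.8, 0.2]
opening: 0.498
```

servo_tool --deltas '[[[0, 0.03, 0.004, 0], [0, 0.06, 0.008, 0], [0, 0.09, 0.013, 0], [-0.002, 0.12, 0.017, 0], [-0.003, 0.15, 0.021, 0]]]'

```text
time: 11.4
eef_pos: [0.5336, -0.0953, 0.0432]
tcp_rot: [-0.009, 0.707, 0.009, 0.707]
contact_force: [0.5, -1.1, 1.1]
opening: 0.501
```

servo_tool --deltas '[[[0, 0.03, 0.004, 0], [0, 0.06, 0.008, 0], [0, 0.09, 0.013, 0], [-0.002, 0.12, 0.017, 0], [-0.003, 0.15, 0.021, 0]]]'

```text
time: 11.9
eef_pos: [0.5333, -0.0803, 0.0453]
tcp_rot: [-0.009, 0.707, 0.009, 0.707]
contact_force: [0.5, -1.7, 0.8]
opening: 0.502
```

Run:
```python
from h import *
import cv2
w=read_camera('wrist')
print(get_state()['eef_pos'],[(np.round(d['at'],3).tolist(),round(d['p'],2)) for c in('wrist',) for d in recognise(c,'roller')[:1]])
cv2.imwrite('pics/d.png',w)
```

```text
[ 0.53312584 -0.07973014  0.04523324] [([0.546, -0.035, 0.086], 0.92)]
```

View pics/d.png

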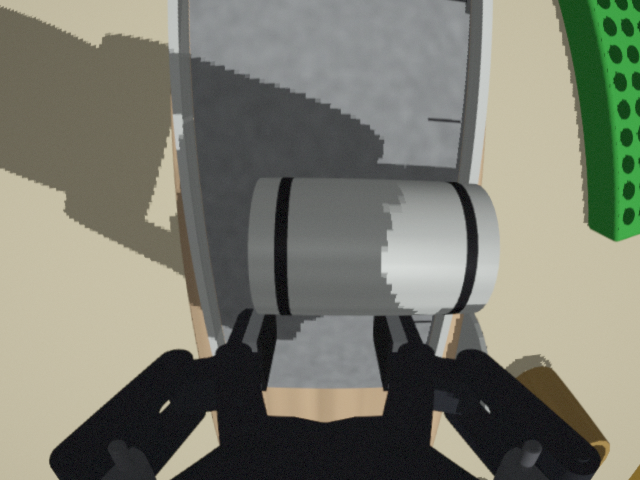

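The roller is now square to the fingers, but it lies near the +x rail with its left end at px 250, so the left finger (px 235–275) only just overlaps it. I'll ease the tool 7 mm to +x while continuing uphill.

servo_tool --deltas '[[[0.007, 0.03, 0.004, 0], [0.014, 0.06, 0.008, 0], [0.021, 0.09, 0.013, 0], [0.028, 0.12, 0.017, 0], [0.035, 0.15, 0.021, 0]]]'

```text
time: 12.5
eef_pos: [0.5369, -0.0653, 0.0474]
tcp_rot: [-0.009, 0.707, 0.009, 0.707]
contact_force: [0.8, -2.2, 1.0]
opening: 0.501
```

servo_tool --deltas '[[[0.007, 0.03, 0.004, 0], [0.014, 0.06, 0.008, 0], [0.021, 0.09, 0.013, 0], [0.028, 0.12, 0.017, 0], [0.035, 0.15, 0.021, 0]]]'

```text
time: 13.0
eef_pos: [0.5403, -0.0502, 0.0495]
tcp_rot: [-0.009, 0.707, 0.009, 0.707]
contact_force: [0.6, -1.7, 0.8]
opening: 0.497
```

servo_tool --deltas '[[[0, 0.03, 0.004, 0], [0, 0.06, 0.008, 0], [0, 0.09, 0.013, 0], [-0.002, 0.12, 0.017, 0], [-0.003, 0.15, 0.021, 0]]]'

```text
time: 13.5
eef_pos: [0.5399, -0.0352, 0.0515]
tcp_rot: [-0.009, 0.707, 0.009, 0.707]
contact_force: [0.6, -0.9, 0.7]
opening: 0.501
```

servo_tool --deltas '[[[0, 0.03, 0.004, 0], [0, 0.06, 0.008, 0], [0, 0.09, 0.013, 0], [-0.002, 0.12, 0.017, 0], [-0.003, 0.15, 0.021, 0]]]'

```text
time: 14.0
eef_pos: [0.5397, -0.0202, 0.0537]
tcp_rot: [-0.009, 0.707, 0.009, 0.707]
contact_force: [-0.0, -0.6, -0.0]
opening: 0.501
```

servo_tool --deltas '[[[0, 0.03, 0.004, 0], [0, 0.06, 0.008, 0], [0, 0.09, 0.013, 0], [-0.002, 0.12, 0.017, 0], [-0.003, 0.15, 0.021, 0]]]'

```text
time: 14.5
eef_pos: [0.5394, -0.0053, 0.0558]
tcp_rot: [-0.009, 0.707, 0.009, 0.707]
contact_force: [-0.3, -1.5, 1.2]
opening: 0.499
```

servo_tool --deltas '[[[0, 0.03, 0.004, 0], [0, 0.06, 0.008, 0], [0, 0.09, 0.013, 0], [-0.002, 0.12, 0.017, 0], [-0.003, 0.15, 0.021, 0]]]'

```text
time: 15.0
eef_pos: [0.539, 0.0098, 0.0579]
tcp_rot: [-0.009, 0.707, 0.009, 0.707]
contact_force: [0.2, -1.5, 0.1]
opening: 0.499
```

servo_tool --deltas '[[[0, 0.03, 0.004, 0], [0, 0.06, 0.008, 0], [0, 0.09, 0.013, 0], [-0.002, 0.12, 0.017, 0], [-0.003, 0.15, 0.021, 0]]]'

```text
time: 15.5
eef_pos: [0.5388, 0.0248, 0.06]
tcp_rot: [-0.009, 0.707, 0.009, 0.707]
contact_force: [-0.1, -1.3, 1.0]
opening: 0.498
```

servo_tool --deltas '[[[0, 0.03, 0.004, 0], [0, 0.06, 0.008, 0], [0, 0.09, 0.013, 0], [-0.002, 0.12, 0.017, 0], [-0.003, 0.15, 0.021, 0]]]'

```text
time: 16.0
eef_pos: [0.5384, 0.0397, 0.062]
tcp_rot: [-0.009, 0.707, 0.009, 0.707]
contact_force: [0.5, -2.0, 0.6]
opening: 0.503
```

Run:
```python
from h import *
import cv2
w=read_camera('wrist')
print(get_state()['eef_pos'],[(np.round(d['at'],3).tolist(),round(d['p'],2)) for q in('roller','stop') for d in recognise('wrist',q)[:1]])
cv2.imwrite('pics/e.png',w)
```

```text
[0.53833126 0.04024342 0.06205699] [([0.548, 0.083, 0.102], 0.56), ([0.682, -0.151, 0.016], 0.61)]
```

View pics/e.png

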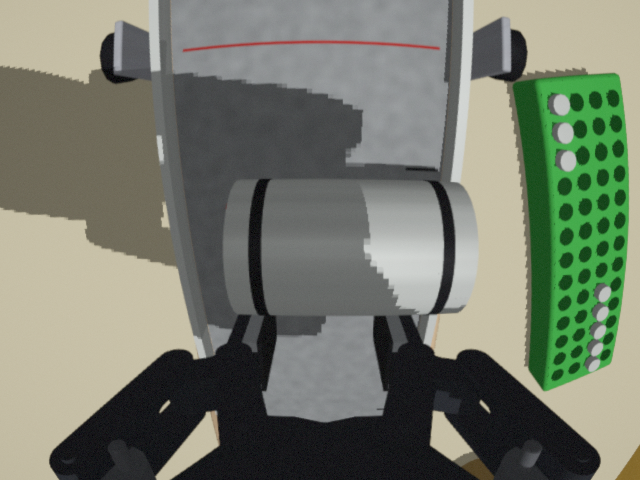

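Square and well covered by both fingers (roller px 225–475). About 75 mm remain.

servo_tool --deltas '[[[0, 0.03, 0.004, 0], [0, 0.06, 0.008, 0], [0, 0.09, 0.013, 0], [-0.002, 0.12, 0.017, 0], [-0.003, 0.15, 0.021, 0]]]'

```text
time: 16.65
eef_pos: [0.5382, 0.0547, 0.0642]
tcp_rot: [-0.009, 0.707, 0.009, 0.707]
contact_force: [0.1, -1.8, 0.5]
opening: 0.498
```

servo_tool --deltas '[[[0, 0.03, 0.004, 0], [0, 0.06, 0.008, 0], [0, 0.09, 0.013, 0], [-0.002, 0.12, 0.017, 0], [-0.003, 0.15, 0.021, 0]]]'

```text
time: 17.15
eef_pos: [0.5378, 0.0698, 0.0662]
tcp_rot: [-0.009, 0.707, 0.009, 0.707]
contact_force: [0.1, -2.0, 0.1]
opening: 0.499
```

servo_tool --deltas '[[[0, 0.03, 0.004, 0], [0, 0.06, 0.008, 0], [0, 0.09, 0.013, 0], [-0.002, 0.12, 0.017, 0], [-0.003, 0.15, 0.021, 0]]]'

```text
time: 17.65
eef_pos: [0.5375, 0.0848, 0.0683]
tcp_rot: [-0.009, 0.707, 0.009, 0.707]
contact_force: [-0.4, -2.0, 0.8]
opening: 0.501
```

servo_tool --deltas '[[[0, 0.02, 0.003, 0], [0, 0.04, 0.006, 0], [0, 0.06, 0.008, 0], [-0.002, 0.08, 0.011, 0], [-0.003, 0.1, 0.014, 0]]]'

```text
time: 18.15
eef_pos: [0.5373, 0.0946, 0.0697]
tcp_rot: [-0.009, 0.707, 0.009, 0.707]
contact_force: [-0.0, -1.4, 0.6]
opening: 0.501
```

servo_tool --deltas '[[[0, 0.01, 0.001, 0], [0, 0.02, 0.003, 0], [0, 0.03, 0.004, 0], [0, 0.04, 0.006, 0], [0, 0.05, 0.007, 0]]]'

```text
time: 18.65
eef_pos: [0.5373, 0.0995, 0.0705]
tcp_rot: [-0.009, 0.707, 0.009, 0.707]
contact_force: [-0.1, -1.3, 0.3]
opening: 0.496
```

servo_tool --deltas '[[[0, 0.01, 0.001, 0], [0, 0.02, 0.003, 0], [0, 0.03, 0.004, 0], [0, 0.04, 0.006, 0], [0, 0.05, 0.007, 0]]]'

```text
time: 19.15
eef_pos: [0.5373, 0.1046, 0.0711]
tcp_rot: [-0.009, 0.707, 0.009, 0.707]
contact_force: [1.4, -2.5, 1.3]
opening: 0.499
```

Now 5 mm steps, watching the force.

servo_tool --deltas '[[[0, 0.01, 0.001, 0], [0, 0.02, 0.003, 0], [0, 0.03, 0.004, 0], [0, 0.04, 0.006, 0], [0, 0.05, 0.007, 0]]]'

```text
time: 19.65
eef_pos: [0.5373, 0.1096, 0.0718]
tcp_rot: [-0.009, 0.707, 0.009, 0.707]
contact_force: [-0.2, -1.3, -0.3]
opening: 0.5
```

servo_tool --deltas '[[[0, 0.005, 0.001, 0], [0, 0.01, 0.001, 0], [0, 0.02, 0.002, 0], [0, 0.025, 0.003, 0], [0, 0.03, 0.004, 0]]]'

```text
time: 20.15
eef_pos: [0.5373, 0.1126, 0.0722]
tcp_rot: [-0.009, 0.707, 0.009, 0.707]
contact_force: [0.8, -1.5, 1.2]
opening: 0.501
```

servo_tool --deltas '[[[0, 0.005, 0.001, 0], [0, 0.01, 0.001, 0], [0, 0.02, 0.002, 0], [0, 0.025, 0.003, 0], [0, 0.03, 0.004, 0]]]'

```text
time: 20.65
eef_pos: [0.5373, 0.1156, 0.0726]
tcp_rot: [-0.009, 0.707, 0.009, 0.707]
contact_force: [1.0, -1.6, 0.9]
opening: 0.5
```

servo_tool --deltas '[[[0, 0.005, 0.001, 0], [0, 0.01, 0.001, 0], [0, 0.02, 0.002, 0], [0, 0.025, 0.003, 0], [0, 0.03, 0.004, 0]]]'

```text
time: 21.15
eef_pos: [0.5373, 0.1186, 0.0731]
tcp_rot: [-0.009, 0.707, 0.009, 0.707]
contact_force: [0.4, -1.3, 1.1]
opening: 0.499
```

servo_tool --deltas '[[[0, 0.005, 0.001, 0], [0, 0.01, 0.001, 0], [0, 0.02, 0.002, 0], [0, 0.02, 0.002, 0], [0, 0.02, 0.002, 0]]]'

```text
time: 21.65
eef_pos: [0.5373, 0.1206, 0.0732]
tcp_rot: [-0.009, 0.707, 0.009, 0.707]
contact_force: [0.6, -0.4, 0.0]
opening: 0.498
```

Not yet touching; checking how far the stop is.

Run:
```python
from h import *
import cv2
w=read_camera('wrist')
print([(np.round(d['at'],3).tolist(),round(d['p'],2)) for q in('roller','stop') for d in recognise('wrist',q)[:1]])
cv2.imwrite('pics/f.png',w)
```

```text
[([0.544, 0.164, 0.115], 0.96), ([0.683, 0.107, 0.029], 0.25)]
```

View pics/f.png

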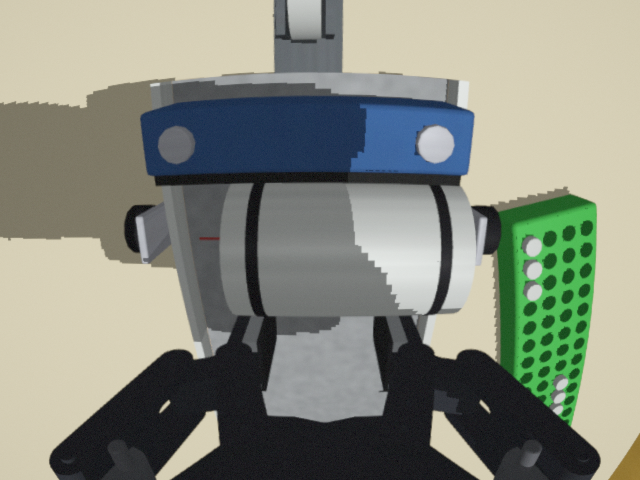

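The roller (px 222–475, top edge row 182) is almost at the black stop face, and parallel to it. Only a few mm remain.

servo_tool --deltas '[[[0, 0.005, 0.001, 0], [0, 0.01, 0.001, 0], [0, 0.015, 0.002, 0], [0, 0.02, 0.002, 0], [0, 0.02, 0.002, 0]]]'

```text
time: 22.3
eef_pos: [0.5373, 0.1222, 0.0735]
tcp_rot: [-0.01, 0.707, 0.009, 0.707]
contact_force: [0.3, -2.6, 1.9]
opening: 0.499
```

servo_tool --deltas '[[[0, 0.005, 0.001, 0], [0, 0.01, 0.001, 0], [0, 0.015, 0.002, 0], [0, 0.02, 0.002, 0], [0, 0.02, 0.002, 0]]]'

```text
time: 22.8
eef_pos: [0.5372, 0.1223, 0.0735]
tcp_rot: [-0.011, 0.707, 0.008, 0.707]
contact_force: [-1.3, -10.3, 1.4]
opening: 0.502
```

Stopped at y=0.122 with 10 N: contact. I'll hold for one call, then check.

servo_tool --deltas '[[[0, 0, 0, 0], [0, 0, 0, 0], [0, 0, 0, 0], [0, 0, 0, 0], [0, 0, 0, 0]]]'

```text
time: 23.3
eef_pos: [0.5372, 0.1224, 0.0736]
tcp_rot: [-0.011, 0.707, 0.008, 0.707]
contact_force: [-1.0, -9.3, 2.6]
opening: 0.501
```

Run:
```python
from h import *
import cv2
w=read_camera('wrist');t=read_camera('side')
s=get_state();print(s['eef_pos'],s['contact_force'],s['wrist_torque'])
for q in('brass_tube','sample_tube','tube_rack'):print(q,[(np.round(d['at'],3).tolist(),round(d['p'],2)) for d in recognise('side',q)[:1]])
cv2.imwrite('pics/g.png',np.hstack([cv2.resize(w[100:400,100:520],(400,286)),cv2.resize(t[150:350,180:460],(400,286))]))
```

```text
[0.53718276 0.12236082 0.07353725] [-1.04459927 -8.88504441  2.01707945] [-1.54582582  0.1271156  -0.14113478]
brass_tube [([0.68, -0.156, 0.054], 0.94)]
sample_tube [([0.683, -0.303, 0.068], 0.63)]
tube_rack [([0.695, 0.107, 0.03], 0.79)]
```

View pics/g.png

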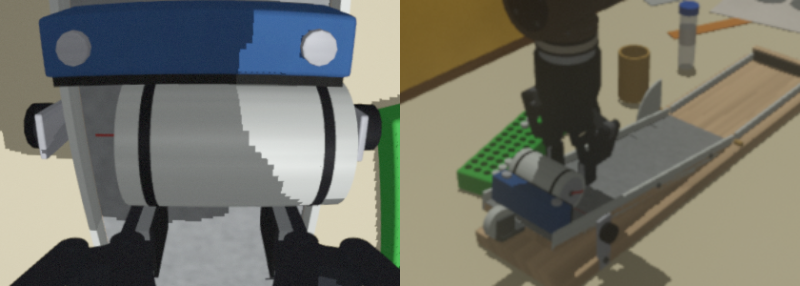

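The roller is flush and square against the stop with both fingers behind it. The rack reading shifted only because the gripper hides part of the rack in the side view. Handing in.

```bash
python3 -c "
from plant import *
sign_off()"
```

```text
the job is handed in; nothing more can be done
```

I pushed the roller from the run-out up the slope with half-open fingertips always behind it, at 30 mm/s or less. It never ran back, and I did not grip or lift it. I handed the job in at about 23.6 s, with the arm still pressing it against the blue stop.

- **At the stop:** the arm halted at y = 0.122 m and the push held steady at about 9 N. The wrist picture shows the roller parallel to the black face with no visible gap, and both fingers on it. It sits several millimetres off-centre, towards the -y rail.
- **Forces:** while pushing, the force readings stayed under about 3 N, far below the limits.
- **Skew on the way:** the roller started about 8° off square and drifted towards that rail. The push had squared it by the lower slope, and I moved the fingers 7 mm sideways to follow it.
- **Tubes:** the brass tube and sample tube read within 5 mm of their first positions.
- **Disagreeing check:** the last side-camera reading put the tube rack 43 mm along y from its first reading. The gripper hides part of the rack in that view, and the tool never came within about 60 mm of it, so I believe it did not move. I did not confirm that from another camera.

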